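# Gauge a palm-sugar block against the flip stop of the portioning board

### The job

Set the palm-sugar block up for its cut: flip the stop fully down onto the fence, then bring the block flat along the fence until its end bears lightly but surely, for a moment, on the nose of the stop's setting screw; ramming it would spoil the setting. Then let go of the block and flip the stop right back up out of the knife's way, leaving the block just where the stop gauged it, snug to the fence. Do not shift the stop along the fence, and leave the other kitchen things alone.

Things in the scene. Friction and masses are not known exactly. Their poses are not given: they have to be found in the camera images.
- board: pale wooden portioning board, 240 (x) x 400 (y) x 25 mm thick, fixed to the counter. Origin at the centre of its underside, on the counter top; its y runs along the fence, +y towards the stop's end, +x away from the robot (turned by up to 0.22 rad). A 3 mm black knife kerf crosses board and fence at y = +40 mm
- fence: straight fence fixed on the board, 34 mm thick, 400 mm long, 22 mm high above the board top, teak with an aluminium track on top. Origin on the board top at mid-length of its front face (the face towards the robot, which the block bears on); axes as the board's, the fence lies to +x of its origin
- pivot (a point): hinge pin of the flip stop, 36 mm above the board top and 24 mm behind the fence's front face, axes as the board's. It sits between the ears of the aluminium saddle (48 mm long along y, tops 46 mm above the board top) clamped by a thumb screw on the fence track; the saddle slips along the fence (y) if pushed with more than about 20 N
- stop_arm (a joint): flip stop angle, rad: 0 = fully down, its rubber foot on the fence, the arm level and pointing from the pin towards -x of the board; grows as the arm swings up; 1.9 = fully up, leaning back past upright. The pin lies along the board's y. Stiff hinge (about 0.18 N m): it stays where it is left. The arm is a bar 12 mm wide (y), 8 mm thick, its centre line through the pin
- knob (a point): centre of the round steel thumb knob at the arm's free end, 105 mm from the pin; a disc 18 mm in diameter with its axis along the board's y and 12 mm wide there, the same width as the arm: can be pinched across its flat sides and turns between the fingers as the arm swings, or pushed. With the stop down it is 36 mm above the board top and 81 mm in front of the fence
- gauge_leaf: flat aluminium plate under the stop's arm, 44 x 12 (y) x 29 mm; origin at its centre, 50 mm along the arm from the pin and 18.5 mm below the arm's centre line. With the stop down it hangs in front of the fence, 4 to 48 mm off its face and 3 to 32 mm above the board top, its -y face 6 mm to -y of pin and knob. It carries the setting screw
- block_mid (a point): centre of the hard palm-sugar block, brown, loose on the board in front of the fence on the -y side of the stop: 44 (x) x 100 (y) x 50 mm high, about 0.3 kg; axes along its edges, y its length. It stands 28 mm higher than the fence, so it can be gripped across its width above the fence, or pushed
- mortar: grey granite mortar with its pestle leaning in it, 150 mm in diameter, 100 mm high (pestle to 165 mm); origin under its centre
- bowl: white enamel bowl, 150 mm in diameter, 55 mm high; origin under its centre
- spatula: wooden spatula lying flat, about 290 mm long along its x, blade 58 mm wide at +x, 10 mm thick; origin on its underside, on the handle about 40 mm from the blade
- screw_hole (a point): middle of the leaf's -y face, where the setting screw comes out along -y of the board. The screw's round steel nose, 16 mm in diameter, stands 4 to 18 mm out of this face, as the cook last set it: its reach is not measured, find it by sight or feel. The block's end must bear on the nose. The screw is stiff and does not slip; its knurled head reaches up to 36 mm to +y of the pin
Not all that is in view belongs to the job. There is more than one size of the part that bears block_mid; the job needs the middle-sized.

How it is judged:
By the outcome, as a careful person would: the job done as asked, in the order asked, and still so for the second after the job is handed in, with the robot touching nothing.
It also fails if it takes over 72 s, if anything falls off the work surface, if the arm or the gripper's body presses on something with over 40 N, if the wrist force passes 120 N, or if a joint passes its speed limit or range.

### The arm

A 7-joint arm with a two-finger parallel gripper is mounted at the origin on the work surface. World frame = base frame: x ahead of the robot, y to its left, z up, the work surface at z = 0. Lengths are in m, angles in degrees, forces in N, time in s.
With the tool pointing down it reaches from about 0.425 to 0.875 m from the base axis. Payload 4.7 kg.
Tool frame: the origin (TCP) lies midway between the tips of the shut fingers; the grasp point (between the pads) lies 19 mm behind it; z points along the fingers, y is the direction in which the jaws open and shut (so a half turn about z gives the same grasp; the last joint's range is limited). The gripper opens to 87 mm and grips with 3 to 60 N. Pads are 19 mm wide; open, the fingers measure 117 mm over their backs; the gripper's body (75 mm by 190 mm) begins 51 mm behind the grasp point.
Start: joints at [-66.858, 18.392, -4.016, 83.108, 1.295, 78.541, -3.26], TCP at [0.247, 0.601, 0.223] pointing down, gripper open.
Joint ranges: [-163.93, 163.93], [-17.29, 119.83], [-79.2, 71.16], [3.27, 140.29], [-89.18, 269.18], [5.43, 117.66], [-154.24, 154.24]. Speed limits (degrees/s): [147.25, 147.25, 180, 180, 180, 180, 180].

### API

Orientations are given as [roll, pitch, yaw] about the fixed x, y, z axes, in that order (R = Rz(yaw) Ry(pitch) Rx(roll)).
In Python, from cell import env gives the robot as it stands.
- The arm moves only by the tool apply_moves, never from a script. Its argument "targets" is a list of rows, each a list of 2 entries, a list of its own where there are three numbers: the shift along the world's x, y, z in mm, then the turn, a rotation vector about the world's x, y, z in rad. A call has 1 to 8 rows; each row is the pose to reach, as a shift and turn from the pose commanded when the call began; what a row does not reach only later rows make up. A row lasts 1/10 s, in which the tool goes at most 50 mm and 8.59 degrees, less where a joint would pass 70% of its speed; a pose out of reach is approached as far as the arm can. A call with a gripper value outside its range is refused whole. "hand" is the finger opening in mm, from 0 to 87, set as the call begins (left out, the last holds). The fingers move at their own pace and stop on an object; "squeeze" is the grip in N (left out, the last holds). Time passes only in rows, so rows that repeat a pose let the fingers close. It gives the time, the measured TCP pose, the force and the opening at its end, in the units of the state.
- env.get_obs(): the state, without advancing time (a new reading comes with each control period).
- env.read_camera(name): name is "scene" or "top" or "wrist"; returns a dict with "image" (384x512x3 uint8, red, green, blue), "camera_matrix" (3x3 intrinsics, pixels), "camera_from_world" (4x4, takes a point from world to camera coordinates); the wrist camera has in their place "mount" (4x4, takes a point from camera to tool coordinates, whose origin is the TCP and whose axes are the flange's). Camera axes: x right, y down, z forward; pixel columns grow to the right and rows downward; lengths in m; the calibration is good to about 2 mm. A picture is of the moment at which its call begins: read the wrist's pose just before it. There is no depth.
- env.sign_off(): hands the job in, once; it reports no verdict.
Trained networks look in a picture, given as the dict that the camera call returned (one of the last four; its "shot" number tells which), for a name from the list of things; names that differ only in an ending like _2 or _b are one class to them, and where a whole thing is asked for, a point or a joint stands for the part that bears it (a point fixed in the world has none). Each returns a list of dicts, best first, with "conf" (0 to 1); they miss things now and then, are a little off and sometimes report something else, mostly with a low value. They report only what shows in the picture. A call takes as long as a camera call. They do not tell look-alikes from the thing itself.
- env.regions_of(picture, target): "region" (384x512 bool, what is visible of it) and "rect" ([left, top, right, bottom] in pixels, round what is visible of it).
The state is a dict: "time_s": time; "qpos": joint angles; "joint_velocities": joint speeds; "effort": joint torques, N m; "tool_pos": TCP position; "tool_rot": TCP orientation; "force": force on the tool from outside, world axes, zero at the start; "wrist_torque": the same for the moment, N m; "grip_width": finger opening in m.
Only numpy, scipy, OpenCV 4.12 (cv2) and the standard library are available. Lean on these libraries where they do the work, as an engineer would, in place of code of your own. Each camera call takes 0.05 s, during which the arm holds its last target. There are 200 camera calls.

## Working session

There is one attempt and no reset: what is moved stays moved. The work goes in short steps, Python scripts to look and compute and a tool call to move; the robot and the scene stay as the last step left them, time stands still between calls to the robot, and variables do not carry over. Pictures are saved under pics/ and viewed, about 8 in all and at most 12, crops included, and the job is handed in when it is done.

Besides the shell and the picture viewer there is one more tool, called after "Request:" in YAML: its name, and indented under it one key for each argument. apply_moves: Moves the arm, as the interface text tells. Its arguments: {"type":"object","properties":{"targets":{"type":"array","items":{"type":"array"}},"hand":{"type":"number"},"squeeze":{"type":"number"}},"required":["targets"]}

```bash
ls; mkdir -p pics; python3 - <<'E'
from cell import env
import cv2,numpy as np,pickle
o=env.get_obs();print({k:np.round(v,3).tolist() for k,v in o.items()})
out=[]
for n in("scene","top"):
    p=env.read_camera(n);pickle.dump(p,open(f"pics/{n}0.pkl","wb"))
    cv2.imwrite(f"pics/{n}0.png",cv2.resize(p["image"][:,:,::-1],(800,600)))
    print(n,np.round(p["camera_matrix"],1).tolist(),np.round(p["camera_from_world"],3).tolist())
    for t in("board","fence","stop_arm","knob","gauge_leaf","block_mid"):
        print(t,[(round(d["conf"],2),np.round(d["rect"]).tolist()) for d in env.regions_of(p,t)])
E
```

```text
pics
{'time_s': 0.0, 'qpos': [-66.859, 18.436, -4.016, 83.174, 1.295, 78.542, -3.259], 'joint_velocities': [0.078, 0.044, -0.134, -0.074, 0.073, -0.085, -0.03], 'effort': [0.0, -49.127, -0.404, -31.253, -0.064, 0.044, 0.0], 'tool_pos': [0.247, 0.601, 0.221], 'tool_rot': [-179.892, 0.005, 157.67], 'force': [0.052, -0.314, 0.048], 'wrist_torque': [-0.06, -0.078, 0.041], 'grip_width': 0.087}
scene [[423.6, 0.0, 257.1], [0.0, 423.6, 188.5], [0.0, 0.0, 1.0]] [[0.206, 0.979, 0.011, -0.102], [0.763, -0.154, -0.628, -0.371], [-0.613, 0.137, -0.778, 1.693], [0.0, 0.0, 0.0, 1.0]]
board [(0.65, [176.0, 152.0, 314.0, 241.0])]
fence [(0.98, [185.0, 183.0, 311.0, 224.0])]
stop_arm [(0.44, [282.0, 175.0, 294.0, 194.0])]
knob [(0.68, [282.0, 178.0, 297.0, 196.0])]
gauge_leaf [(0.56, [283.0, 174.0, 288.0, 185.0])]
block_mid [(0.84, [159.0, 119.0, 184.0, 162.0]), (0.78, [192.0, 178.0, 225.0, 209.0]), (0.59, [138.0, 163.0, 152.0, 186.0]), (0.49, [176.0, 155.0, 314.0, 242.0])]
top [[438.7, 0.0, 255.1], [0.0, 438.7, 190.5], [0.0, 0.0, 1.0]] [[0.001, -1.0, 0.007, -0.021], [-0.996, -0.002, -0.093, 0.514], [0.093, -0.006, -0.996, 1.37], [0.0, 0.0, 0.0, 1.0]]
board [(0.62, [197.0, 152.0, 329.0, 237.0])]
fence [(0.74, [201.0, 161.0, 325.0, 184.0])]
stop_arm [(0.49, [219.0, 154.0, 231.0, 175.0])]
knob [(0.62, [217.0, 157.0, 232.0, 180.0]), (0.18, [75.0, 134.0, 121.0, 184.0])]
gauge_leaf [(0.55, [216.0, 166.0, 232.0, 180.0])]
block_mid [(0.87, [286.0, 184.0, 321.0, 204.0]), (0.76, [358.0, 229.0, 373.0, 252.0]), (0.65, [320.0, 251.0, 347.0, 300.0])]
```

View pics/scene0.png

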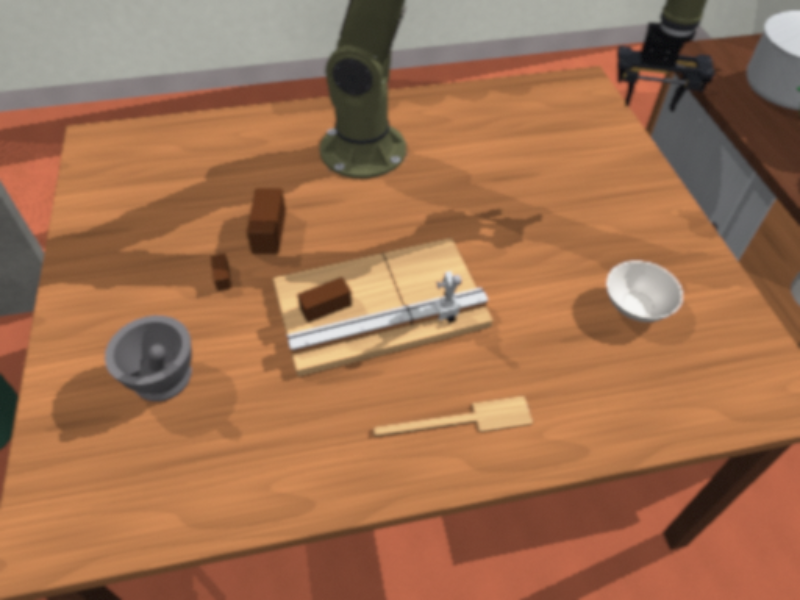

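View pics/top0.png

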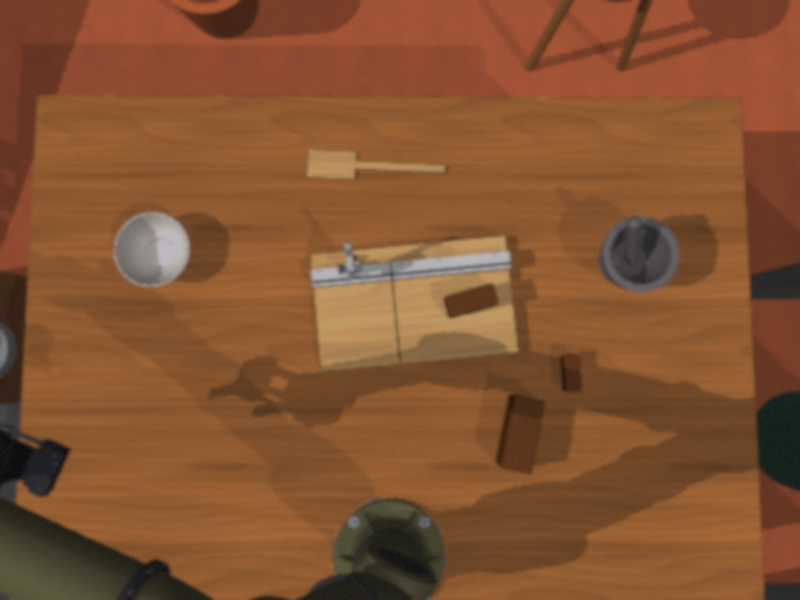

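The board block is the mid-sized one (about 35 px, or 100 mm, in the top view). The stop stands up at about (348,245) in the top picture and (448,280) in the scene picture. The stray blocks lie off the board.

```bash
cat > h.py <<'E'
import numpy as np,cv2
from scipy.spatial.transform import Rotation as R
def cam(p,pose=None):
    K=p["camera_matrix"]
    if "camera_from_world" in p: return K,p["camera_from_world"]
    T=np.eye(4);T[:3,:3]=R.from_euler("xyz",pose["tool_rot"],degrees=True).as_matrix();T[:3,3]=pose["tool_pos"]
    return K,np.linalg.inv(T@p["mount"])
def proj(C,X):
    K,T=C;X=np.atleast_2d(X);c=X@T[:3,:3].T+T[:3,3];u=c@K.T;return u[:,:2]/u[:,2:]
def unproj(C,uv,z):
    K,T=C;uv=np.atleast_2d(uv).astype(float);d=np.c_[uv,np.ones(len(uv))]@np.linalg.inv(K).T@T[:3,:3]
    o=-T[:3,:3].T@T[:3,3];return o+d*((z-o[2])/d[:,2])[:,None]
E
python3 - <<'E'
from cell import env
from h import *
for n in("top","scene"):
    p=env.read_camera(n);C=cam(p)
    for t,z in(("board",.025),("fence",.047),("block_mid",.075)):
        for d in env.regions_of(p,t)[:3]:
            m=d["region"].astype(np.uint8);ys,xs=np.nonzero(m)
            w=unproj(C,np.c_[xs,ys],z)[:,:2]
            r=cv2.minAreaRect((w*1000).astype(np.float32))
            print(n,t,round(d["conf"],2),np.round(r[0]),np.round(r[1]),round(r[2],1),"cent",np.round(w.mean(0),3))
    # kerf/saddle guesses
E
```

```text
top board 0.93 [512. -51.] [252. 405.] 5.7 cent [ 0.504 -0.043]
top fence 0.74 [571. -45.] [ 40. 399.] 5.4 cent [ 0.571 -0.055]
top block_mid 0.88 [ 249. -254.] [ 76. 141.] 77.4 cent [ 0.249 -0.253]
top block_mid 0.87 [ 506. -162.] [ 42. 101.] 16.1 cent [ 0.506 -0.161]
top block_mid 0.56 [ 364. -354.] [71. 38.] 3.5 cent [ 0.364 -0.354]
scene board 0.64 [513. -44.] [254. 408.] 5.8 cent [ 0.525 -0.041]
scene fence 0.76 [580. -40.] [ 51. 400.] 5.7 cent [ 0.582 -0.06 ]
scene block_mid 0.72 [ 526. -159.] [ 77. 106.] 14.4 cent [ 0.527 -0.16 ]
scene block_mid 0.66 [ 283. -254.] [ 77. 200.] 78.7 cent [ 0.286 -0.254]
scene block_mid 0.65 [ 415. -357.] [98. 35.] 3.3 cent [ 0.415 -0.357]
```

Request:
apply_moves:
  targets:
    - [[16, -34, 5], [0, 0, -0.14]]
    - [[32, -68, 10], [0, 0, -0.28]]
    - [[48, -103, 15], [0, 0, -0.42]]
    - [[64, -138, 20], [0, 0, -0.56]]
    - [[80, -172, 25], [0, 0, -0.7]]
    - [[96, -206, 30], [0, 0, -0.84]]
    - [[112, -240, 35], [0, 0, -0.98]]
    - [[128, -275, 40], [0, 0, -1.12]]

```text
time_s: 1.9
tool_pos: [0.3755, 0.3249, 0.263]
tool_rot: [180.0, -0.0, 93.2]
force: [1.1, 0.7, 0.2]
grip_width: 0.0872
```

Request:
apply_moves:
  targets:
    - [[12, -34, 5], [0, 0, -0.14]]
    - [[24, -68, 10], [0, 0, -0.28]]
    - [[36, -103, 15], [0, 0, -0.42]]
    - [[48, -138, 20], [0, 0, -0.56]]
    - [[60, -172, 25], [0, 0, -0.7]]
    - [[72, -206, 30], [0, 0, -0.84]]
    - [[84, -240, 35], [0, 0, -0.98]]
    - [[96, -275, 40], [0, 0, -1.12]]

```text
time_s: 2.7
tool_pos: [0.4713, 0.0499, 0.3031]
tool_rot: [-180.0, -0.1, 29.0]
force: [0.7, 0.3, -0.3]
grip_width: 0.0873
```

Request:
apply_moves:
  targets:
    - [[0, -10, 0], [0, 0, -0.14]]
    - [[0, -20, 0], [0, 0, -0.28]]
    - [[0, -30, 0], [0, 0, -0.412]]
    - [[0, -30, 0], [0, 0, -0.412]]
    - [[0, -30, 0], [0, 0, -0.412]]
  hand: 40

```text
time_s: 3.2
tool_pos: [0.471, 0.0215, 0.3027]
tool_rot: [-180.0, -0.0, 5.9]
force: [-0.6, -0.2, 0.1]
grip_width: 0.0551
```

```bash
python3 - <<'E'
from cell import env
from h import *
o=env.get_obs();print(o["time_s"],o["tool_pos"],o["tool_rot"],o["qpos"],o["force"])
p=env.read_camera("wrist");C=cam(p,o);print(np.round(p["mount"],3).tolist(),np.round(p["camera_matrix"],1).tolist())
cv2.imwrite("pics/w1.png",cv2.resize(p["image"][:,:,::-1],(800,600)))
for t in("fence","stop_arm","knob","gauge_leaf","block_mid","screw_hole","pivot"):
  try:
    for d in env.regions_of(p,t)[:2]:
        ys,xs=np.nonzero(d["region"]);w=unproj(C,np.c_[xs,ys],{"fence":.047,"block_mid":.075}.get(t,.1))
        r=cv2.minAreaRect((w[:,:2]*1000).astype(np.float32))
        print(t,round(d["conf"],2),np.round(d["rect"]),np.round(r[0]),np.round(r[1]),round(r[2],1))
  except Exception as e: print(t,e)
E
```

```text
3.2 [0.47100762 0.02152212 0.30271511] [-1.79972344e+02 -1.52987007e-02  5.88572797e+00] [-34.15325025  -6.69579381  26.03813314 100.74098134   2.91678979
  85.27012556 -92.62360739] [-0.64861567 -0.17654729  0.12812224]
[[-0.0, -0.958, -0.288, 0.079], [1.0, -0.0, -0.0, 0.0], [0.0, -0.288, 0.958, -0.161], [0.0, 0.0, 0.0, 1.0]] [[325.5, 0.0, 254.4], [0.0, 325.5, 190.1], [0.0, 0.0, 1.0]]
fence 0.95 [149.  64. 486.  95.] [571. -43.] [ 35. 399.] 5.5
stop_arm 0.77 [185.  15. 238.  93.] [581.  75.] [51. 73.] 82.4
knob 0.59 [186.  14. 236.  92.] [578.  85.] [75. 48.] 31.7
gauge_leaf 0.57 [187.  48. 234.  96.] [564.  77.] [46. 40.] 57.5
block_mid 0.68 [479. 223. 510. 266.] [ 392. -307.] [63. 34.] 5.1
block_mid 0.65 [356. 120. 451. 172.] [ 508. -153.] [ 52. 112.] 15.6
screw_hole 0.85 [187.  51. 236.  94.] [564.  78.] [44. 40.] 53.9
pivot 0.79 [186.  16. 241.  91.] [578.  84.] [73. 51.] 36.4
```

View pics/w1.png

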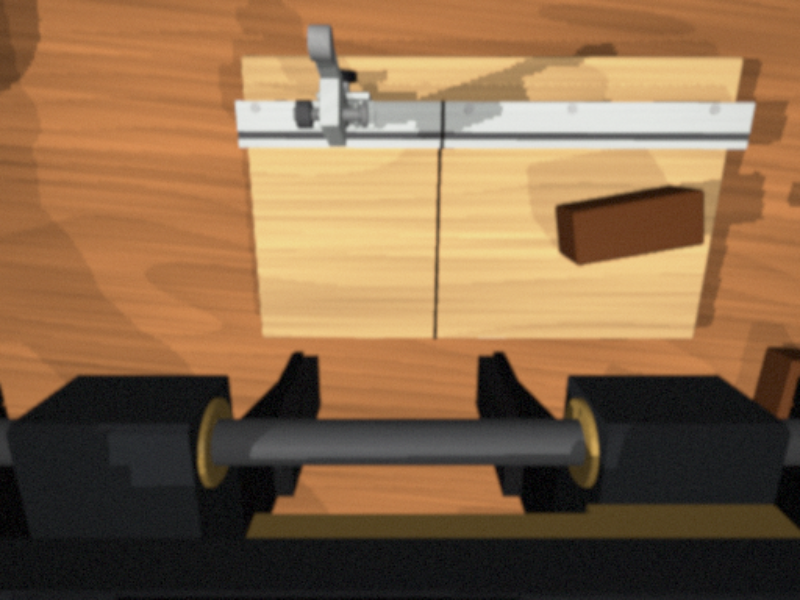

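The wrist view shows the stop fully up, with the knob at about (321,42), the saddle at (335,115), the knurled head at (303,113) and the nose at (355,113). The block lies askew at (632,225).

```bash
cat >> h.py <<'E'
yaw=np.radians(5.6);FO=np.array([.554,-.0445,.025])
RB=R.from_euler("z",yaw).as_matrix()
def b2w(b): return FO+np.atleast_2d(b)@RB.T
def w2b(w): return (np.atleast_2d(w)-FO)@RB
E
python3 - <<'E'
from cell import env
from h import *
o=env.get_obs();p=env.read_camera("wrist");C=cam(p,o)
for n,b in dict(corner1=[0,.2,.022],corner2=[0,-.2,.022],kerf0=[0,.04,.022],bc1=[-.15,.2,0],bc2=[-.15,-.2,0]).items(): print(n,proj(C,b2w(b))*800/512)
for yp in(.12,.13,.14):
  for th in(1.5,1.7,1.9): print(yp,th,[ (proj(C,b2w([.024-r*np.cos(th),yp,.036+r*np.sin(th)]))*800/512).round()[0].tolist() for r in(0,.105)], b2w([.024-.105*np.cos(th),yp,.036+.105*np.sin(th)]).round(4))
E
```

```text
corner1 [[237.43082098 147.77547902]]
corner2 [[745.46932575 149.32822253]]
kerf0 [[440.73877881 148.3968593 ]]
bc1 [[259.09884087 318.78476443]]
bc2 [[696.9076925  320.01108464]]
0.12 1.5 [[336.0, 115.0], [315.0, 118.0]] [[0.5588 0.0765 0.1657]]
0.12 1.7 [[336.0, 115.0], [313.0, 78.0]] [[0.5796 0.0786 0.1651]]
0.12 1.9 [[336.0, 115.0], [313.0, 38.0]] [[0.6    0.0806 0.1604]]
0.13 1.5 [[323.0, 115.0], [297.0, 118.0]] [[0.5578 0.0865 0.1657]]
0.13 1.7 [[323.0, 115.0], [295.0, 78.0]] [[0.5787 0.0885 0.1651]]
0.13 1.9 [[323.0, 115.0], [294.0, 38.0]] [[0.599  0.0905 0.1604]]
0.14 1.5 [[309.0, 115.0], [278.0, 118.0]] [[0.5568 0.0964 0.1657]]
0.14 1.7 [[309.0, 115.0], [276.0, 78.0]] [[0.5777 0.0985 0.1651]]
0.14 1.9 [[309.0, 115.0], [276.0, 38.0]] [[0.598  0.1005 0.1604]]
```

Request:
apply_moves:
  targets:
    - [[43, 18, -25], [0, 0, -0.005]]
    - [[86, 37, -50], [0, 0, -0.005]]
    - [[129, 56, -80], [0, 0, -0.005]]
    - [[129, 56, -110], [0, 0, -0.005]]
    - [[129, 56, -135], [0, 0, -0.005]]
    - [[129, 56, -161], [0, 0, -0.005]]
    - [[129, 56, -161], [0, 0, -0.005]]
  hand: 40
  squeeze: 10

```text
time_s: 4.35
tool_pos: [0.5972, 0.0771, 0.1373]
tool_rot: [179.9, 0.5, 5.5]
force: [-1.3, 0.3, -0.2]
grip_width: 0.0402
```

```bash
python3 - <<'E'
from cell import env
from h import *
o=env.get_obs();print(o["tool_pos"],o["tool_rot"],o["force"],o["grip_width"])
p=env.read_camera("wrist")
cv2.imwrite("pics/w2.png",cv2.resize(p["image"][:,:,::-1],(800,600)))
E
```

```text
[0.59717651 0.07705806 0.13730566] [179.90537998   0.46347528   5.46054377] [-1.25571655  0.27330287 -0.17588026] 0.04015231570033642
```

View pics/w2.png

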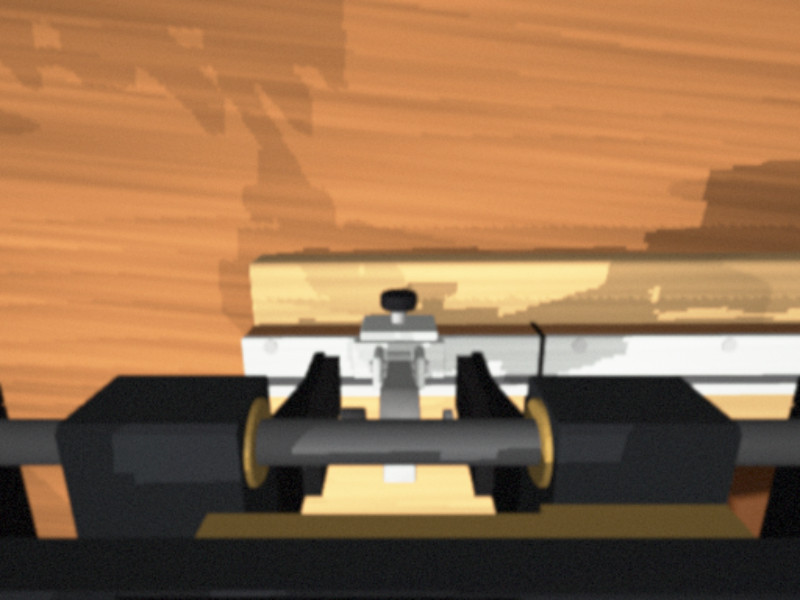

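The knob and arm sit centred between the fingers at about (400,390). Closing on it.

Request:
apply_moves:
  targets:
    - [[0, 0, 0], [0, 0, 0]]
    - [[0, 0, 0], [0, 0, 0]]
    - [[0, 0, 0], [0, 0, 0]]
    - [[0, 0, 0], [0, 0, 0]]
    - [[0, 0, 0], [0, 0, 0]]
    - [[0, 0, 0], [0, 0, 0]]
    - [[0, 0, 0], [0, 0, 0]]
  hand: 0
  squeeze: 10

```text
time_s: 5.1
tool_pos: [0.6006, 0.0771, 0.1424]
tool_rot: [180.0, -0.1, 5.4]
force: [0.2, 0.0, 4.3]
grip_width: 0.0122
```

```bash
python3 - <<'E'
from h import *
# arc shifts from theta=1.9 to 0 in world mm
f=lambda t:b2w([.024-.105*np.cos(t),.1165,.036+.105*np.sin(t)])[0]
for t in np.linspace(1.9,0,17)[1:]: print(round(t,2),np.round((f(t)-f(1.9))*1000,0))
E
```

```text
1.78 [-12.  -1.   3.]
1.66 [-24.  -2.   5.]
1.54 [-37.  -4.   6.]
1.42 [-49.  -5.   5.]
1.31 [-61.  -6.   2.]
1.19 [-73.  -7.  -2.]
1.07 [-84.  -8.  -7.]
0.95 [-95.  -9. -14.]
0.83 [-104.  -10.  -22.]
0.71 [-113.  -11.  -31.]
0.59 [-120.  -12.  -41.]
0.48 [-127.  -12.  -51.]
0.36 [-132.  -13.  -63.]
0.24 [-135.  -13.  -75.]
0.12 [-138.  -13.  -87.]
0.0 [-138.  -14.  -99.]
```

Request:
apply_moves:
  targets:
    - [[-12, -1, 3], [0, 0, 0]]
    - [[-24, -2, 5], [0, 0, 0]]
    - [[-37, -4, 6], [0, 0, 0]]
    - [[-49, -5, 5], [0, 0, 0]]
    - [[-61, -6, 2], [0, 0, 0]]
    - [[-73, -7, -2], [0, 0, 0]]
    - [[-84, -8, -7], [0, 0, 0]]
    - [[-95, -9, -14], [0, 0, 0]]

```text
time_s: 5.9
tool_pos: [0.5046, 0.0677, 0.1276]
tool_rot: [180.0, -0.1, 5.4]
force: [5.4, -2.5, -3.3]
grip_width: 0.012
```

Request:
apply_moves:
  targets:
    - [[-9, -1, -8], [0, 0, 0]]
    - [[-18, -2, -17], [0, 0, 0]]
    - [[-25, -3, -27], [0, 0, 0]]
    - [[-32, -3, -37], [0, 0, 0]]
    - [[-37, -4, -49], [0, 0, 0]]
    - [[-40, -4, -61], [0, 0, 0]]
    - [[-43, -4, -73], [0, 0, 0]]
    - [[-43, -5, -85], [0, 0, 0]]

```text
time_s: 6.7
tool_pos: [0.4618, 0.0634, 0.0418]
tool_rot: [-180.0, 0.0, 5.4]
force: [-1.4, -1.0, 14.2]
grip_width: 0.0122
```

Request:
apply_moves:
  targets:
    - [[0, 0, -1], [0, 0, 0]]
    - [[0, 0, -2], [0, 0, 0]]
    - [[0, 0, -2], [0, 0, 0]]

```text
time_s: 7.0
tool_pos: [0.4615, 0.0635, 0.0406]
tool_rot: [-180.0, 0.1, 5.4]
force: [-0.3, -3.8, 10.9]
grip_width: 0.012
```

Request:
apply_moves:
  targets:
    - [[0, 0, 1], [0, 0, 0]]
    - [[0, 0, 1], [0, 0, 0]]
    - [[0, 0, 1], [0, 0, 0]]
    - [[0, 0, 1], [0, 0, 0]]
    - [[0, 0, 40], [0, 0, 0]]
    - [[0, 0, 80], [0, 0, 0]]
    - [[0, -10, 120], [0, 0, 0]]
    - [[0, -30, 150], [0, 0, 0]]
  hand: 40

```text
time_s: 7.8
tool_pos: [0.4624, 0.0346, 0.1928]
tool_rot: [-179.9, -0.1, 5.6]
force: [0.9, 0.3, 0.3]
grip_width: 0.0397
```

Request:
apply_moves:
  targets:
    - [[0, -40, 20], [0, 0, 0.14]]
    - [[0, -80, 30], [0, 0, 0.28]]
    - [[0, -110, 30], [0, 0, 0.42]]
    - [[0, -110, 30], [0, 0, 0.56]]
    - [[0, -110, 30], [0, 0, 0.56]]
    - [[0, -110, 30], [0, 0, 0.56]]
  hand: 75

```text
time_s: 8.4
tool_pos: [0.4619, -0.0759, 0.2203]
tool_rot: [-180.0, 0.0, 37.4]
force: [-0.1, 0.3, -0.5]
grip_width: 0.0734
```

```bash
python3 - <<'E'
from cell import env
from h import *
print("knob b",w2b([.4615,.0635,.0596])*1000)
o=env.get_obs();print(o["tool_pos"],o["tool_rot"],o["force"],o["qpos"])
p=env.read_camera("wrist");C=cam(p,o)
cv2.imwrite("pics/w3.png",cv2.resize(p["image"][:,:,::-1],(800,600)))
d=env.regions_of(p,"block_mid")
for r in d[:2]:
    ys,xs=np.nonzero(r["region"]);print(r["conf"],r["rect"]*800/512 if not isinstance(r["rect"],list) else np.array(r["rect"])*800/512)
yp=.1165
for n,b in dict(knob=[-.081,yp,.036],pin=[.024,yp,.036],leaftopfront=[-.048,yp-.006,.032],leaftopback=[-.004,yp-.006,.032],n4=[-.026,yp-.01,.0175],n18=[-.026,yp-.024,.0175]).items(): print(n,(proj(C,b2w(b))*800/512).round(1))
E
```

```text
knob b [[-81.51958132 116.51097743  34.6       ]]
[ 0.46186225 -0.07591623  0.22027143] [-1.79965133e+02  1.72092980e-02  3.73933050e+01] [-0.07158949  0.32562377 -0.4819829 ] [-32.44192756  -6.19493717  36.39036166 109.11522673   3.76879908
  75.94373464 -49.73727497]
0.8 [423.4375  492.96875 473.59375 515.3125 ]
0.76 [459.21875 230.625   628.28125 358.90625]
knob [[213.4 134.3]]
pin [[297.  -35.9]]
leaftopfront [[249.2  90.5]]
leaftopback [[284.1  20.4]]
n4 [[278.   63.8]]
n18 [[298.1  76.8]]
```

View pics/w3.png

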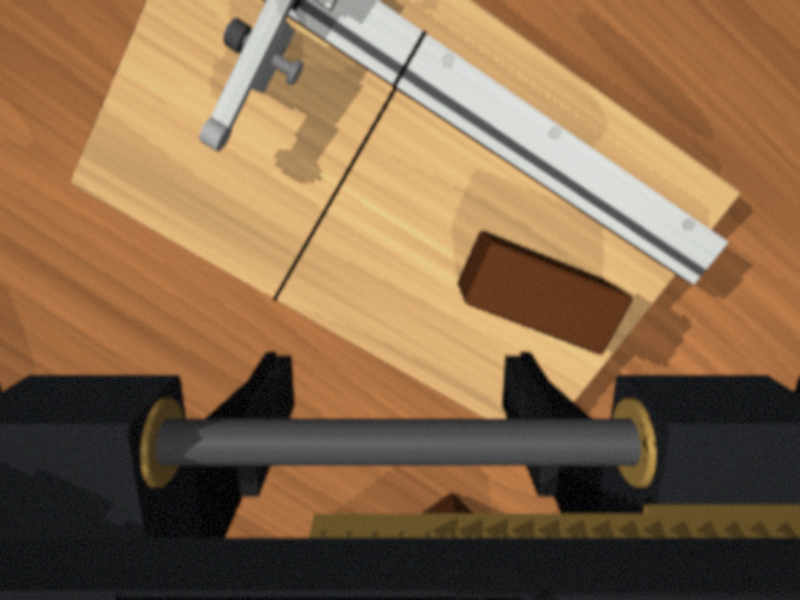

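The stop is down: the knob is at (214,135), as predicted. The nose tip, at (293,72), stands about 14 mm out. The block is at about (545,295), and I'll fit its pose next.

```bash
cat >> h.py <<'E'
from scipy.optimize import minimize
def fitblock(C,m,x0):
    m=m.astype(np.uint8)
    def mask(v):
        b=np.array([[i*.022,j*.05,k*.05] for i in(-1,1) for j in(-1,1) for k in(0,1)])
        w=b@R.from_euler("z",v[2]).as_matrix().T+[v[0],v[1],.025]
        h=cv2.convexHull((proj(C,w)*16).astype(np.float32)).astype(np.int32)
        q=np.zeros(m.shape,np.uint8);cv2.fillConvexPoly(q,h,1,shift=4);return q
    f=lambda s:1-(lambda q:(q&m).sum()/max((q|m).sum(),1))(mask([s[0]/1000,s[1]/1000,np.radians(s[2])]))
    s0=np.array(x0,float);S=np.vstack([s0]+[s0+d for d in([8,0,0],[0,8,0],[0,0,5])])
    r=minimize(f,s0,method="Nelder-Mead",options=dict(initial_simplex=S));return r.x,1-r.fun
E
python3 - <<'E'
from cell import env
from h import *
o=env.get_obs();p=env.read_camera("wrist");C=cam(p,o)
r=max(env.regions_of(p,"block_mid"),key=lambda r:r["region"].sum())
x,i=fitblock(C,r["region"],[506,-162,16]);print("block",x,i,"board",w2b([x[0]/1e3,x[1]/1e3,.05])*1e3)
E
```

```text
block [ 507.82507021 -160.89872212   14.79938849] 0.9479757850926976 board [[ -57.31308016 -111.33731403   25.        ]]
```

Request:
apply_moves:
  targets:
    - [[6, -11, 0], [0, 0, 0.147]]
    - [[12, -22, 0], [0, 0, 0.294]]
    - [[18, -33, 0], [0, 0, 0.441]]
    - [[24, -44, 0], [0, 0, 0.588]]
    - [[30, -55, 0], [0, 0, 0.735]]
    - [[36, -66, 0], [0, 0, 0.882]]
    - [[42, -77, 0], [0, 0, 1.03]]
    - [[46, -85, 0], [0, 0, 1.178]]
  hand: 70

```text
time_s: 9.4
tool_pos: [0.5084, -0.1619, 0.2204]
tool_rot: [-180.0, 0.0, 105.3]
force: [-0.8, 0.2, -0.8]
grip_width: 0.07
```

Request:
apply_moves:
  targets:
    - [[0, 0, -40], [0, 0, 0]]
    - [[0, 0, -80], [0, 0, 0]]
    - [[0, 0, -120], [0, 0, 0]]
    - [[0, 0, -145], [0, 0, 0]]
    - [[0, 0, -158], [0, 0, 0]]
    - [[0, 0, -167], [0, 0, 0]]
    - [[0, 0, -167], [0, 0, 0]]

```text
time_s: 10.1
tool_pos: [0.508, -0.1616, 0.0533]
tool_rot: [-180.0, -0.0, 105.0]
force: [-0.6, -0.6, 0.2]
grip_width: 0.0698
```

Request:
apply_moves:
  targets:
    - [[0, 0, 0], [0, 0, 0]]
    - [[0, 0, 0], [0, 0, 0]]
    - [[0, 0, 0], [0, 0, 0]]
    - [[0, 0, 0], [0, 0, 0]]
    - [[0, 0, 0], [0, 0, 0]]
    - [[0, 0, 0], [0, 0, 0]]
  hand: 0
  squeeze: 12

```text
time_s: 10.7
tool_pos: [0.5083, -0.1618, 0.0542]
tool_rot: [180.0, -0.0, 105.0]
force: [-1.6, 1.0, 5.1]
grip_width: 0.0439
```

```bash
python3 - <<'E'
from cell import env
from h import *
o=env.get_obs();print(o["tool_pos"],o["tool_rot"],o["force"],o["grip_width"],"board",w2b(o["tool_pos"])*1e3)
p=env.read_camera("wrist");cv2.imwrite("pics/w4.png",cv2.resize(p["image"][:,:,::-1],(800,600)))
E
```

```text
[ 0.50826194 -0.16182514  0.05417372] [ 1.79966684e+02 -1.99238638e-03  1.05015034e+02] [-1.55604593  1.01866072  5.14769536] 0.04391097204906674 board [[ -56.9687029  -112.30194251   29.17371528]]
```

View pics/w4.png

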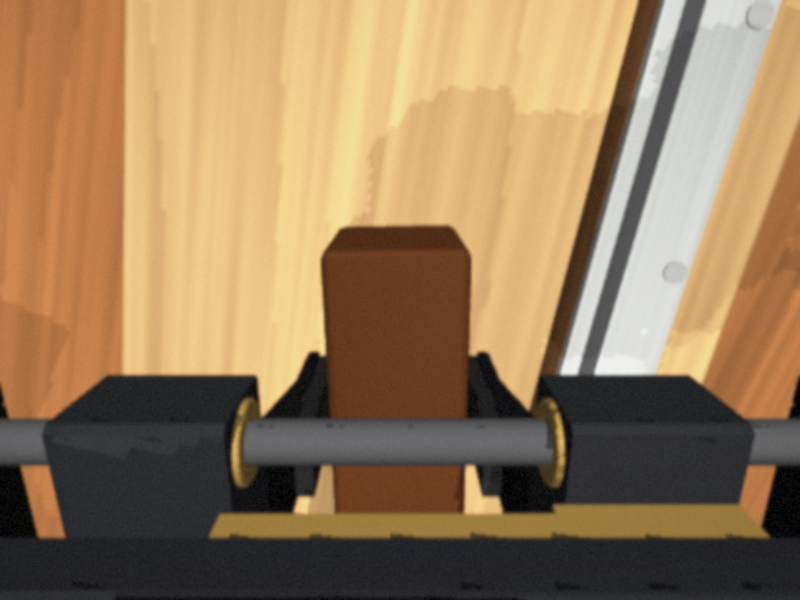

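Gripped squarely at mid-length; the block spans columns 325–470. Next I'll turn it parallel to the fence and bring it near.

Request:
apply_moves:
  targets:
    - [[5, 11, 0], [0, 0, -0.035]]
    - [[10, 22, 0], [0, 0, -0.07]]
    - [[15, 33, 0], [0, 0, -0.105]]
    - [[20, 44, 0], [0, 0, -0.14]]
    - [[25, 55, 0], [0, 0, -0.164]]
    - [[25, 55, 0], [0, 0, -0.164]]

```text
time_s: 11.35
tool_pos: [0.5345, -0.1061, 0.0542]
tool_rot: [179.9, 0.0, 95.7]
force: [0.8, 1.0, 4.5]
grip_width: 0.0441
```

Request:
apply_moves:
  targets:
    - [[1, 0, 0], [0, 0, 0]]
    - [[2, 0, 0], [0, 0, 0]]
    - [[3, 0, 0], [0, 0, 0]]
    - [[4, 0, 0], [0, 0, 0]]

```text
time_s: 11.75
tool_pos: [0.5346, -0.106, 0.0541]
tool_rot: [-179.7, -0.2, 95.6]
force: [-11.6, 2.7, 17.1]
grip_width: 0.0442
```

```bash
python3 - <<'E'
from cell import env
from h import *
o=env.get_obs();print(o["tool_rot"],o["force"],o["wrist_torque"],o["grip_width"],"board",w2b(o["tool_pos"])*1e3)
E
```

```text
[-179.69987635   -0.19982358   95.63261426] [-11.59945757   2.67489673  17.09701693] [0.49538359 2.40910605 0.02693124] 0.04422654270405993 board [[-25.31950491 -59.2846406   29.06702374]]
```

Request:
apply_moves:
  targets:
    - [[-1, 0, 0], [0, 0, 0]]
    - [[-2, 0, 0.5], [0, 0, 0]]
    - [[-3, 0, 1], [0, 0, 0]]
    - [[-3, 0, 1], [0, 0, 0]]

```text
time_s: 12.15
tool_pos: [0.5335, -0.1067, 0.0542]
tool_rot: [-180.0, -0.0, 95.6]
force: [-0.3, 1.2, -0.9]
grip_width: 0.0438
```

```bash
python3 - <<'E'
from cell import env
from h import *
o=env.get_obs();print(o["tool_rot"],o["force"],o["wrist_torque"],o["grip_width"],"board",w2b(o["tool_pos"])*1e3)
p=env.read_camera("wrist");cv2.imwrite("pics/w5.png",cv2.resize(p["image"][:,:,::-1],(800,600)))
E
```

```text
[-1.79966177e+02 -1.35283629e-02  9.56115696e+01] [-0.33183494  1.2071034  -0.87394533] [ 0.0874321   0.15753857 -0.00980042] 0.04378464334020454 board [[-26.44520323 -59.88461753  29.1515879 ]]
```

View pics/w5.png

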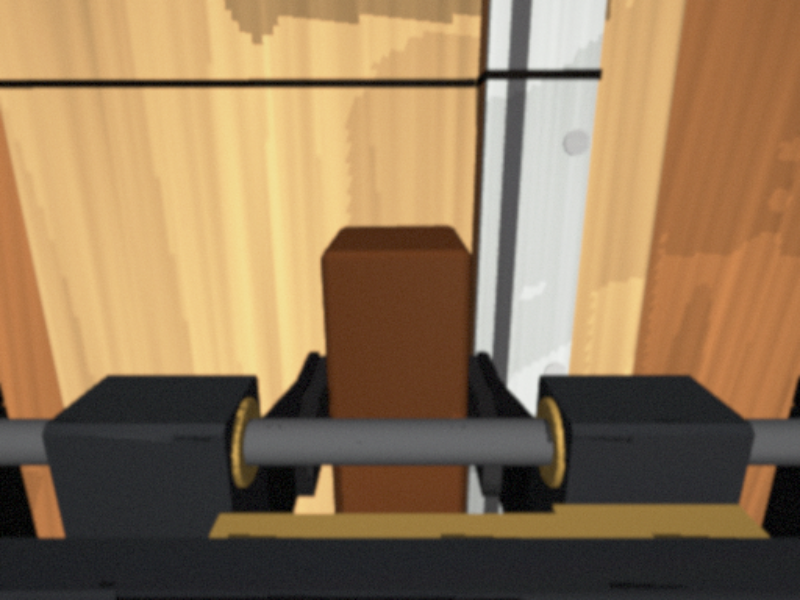

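Block is parallel with the fence, and its face is a hair off it (edge at column 475, near-vertical). Sliding along with a light press.

Request:
apply_moves:
  targets:
    - [[2, 0, 0], [0, 0, 0]]
    - [[1, 12, 0], [0, 0, 0]]
    - [[-0.4, 26, 0], [0, 0, 0]]
    - [[-1.8, 40, 0], [0, 0, 0]]
    - [[-3.2, 54, 0], [0, 0, 0]]
    - [[-4.5, 66, 0], [0, 0, 0]]
    - [[-5.3, 75, 0], [0, 0, 0]]
    - [[-5.8, 80, 0], [0, 0, 0]]

```text
time_s: 13.0
tool_pos: [0.5282, -0.0254, 0.0544]
tool_rot: [180.0, -0.0, 95.7]
force: [0.1, -0.9, -2.3]
grip_width: 0.044
```

Request:
apply_moves:
  targets:
    - [[-0.2, 2, 0], [0, 0, 0]]
    - [[-0.4, 4, 0], [0, 0, 0]]
    - [[-0.6, 6, 0], [0, 0, 0]]
    - [[-0.8, 8, 0], [0, 0, 0]]
    - [[-1.0, 10, 0], [0, 0, 0]]
    - [[-1.2, 12, 0], [0, 0, 0]]
    - [[-1.2, 12, 0], [0, 0, 0]]

```text
time_s: 13.7
tool_pos: [0.527, -0.0144, 0.0546]
tool_rot: [180.0, -0.0, 95.6]
force: [-0.3, -0.4, -2.4]
grip_width: 0.0434
```

```bash
python3 - <<'E'
from cell import env
from h import *
o=env.get_obs();print(o["tool_rot"],o["force"],o["wrist_torque"],o["grip_width"],"board",w2b(o["tool_pos"])*1e3)
p=env.read_camera("wrist");cv2.imwrite("pics/w6.png",cv2.resize(p["image"][:,:,::-1],(800,600)))
E
```

```text
[ 1.79998004e+02 -6.08842664e-03  9.56391093e+01] [-0.25290542 -0.43200733 -2.42841503] [-0.09880794  0.01020753  0.01065111] 0.043430000363776325 board [[-23.91982964  32.59381844  29.55589619]]
```

View pics/w6.png

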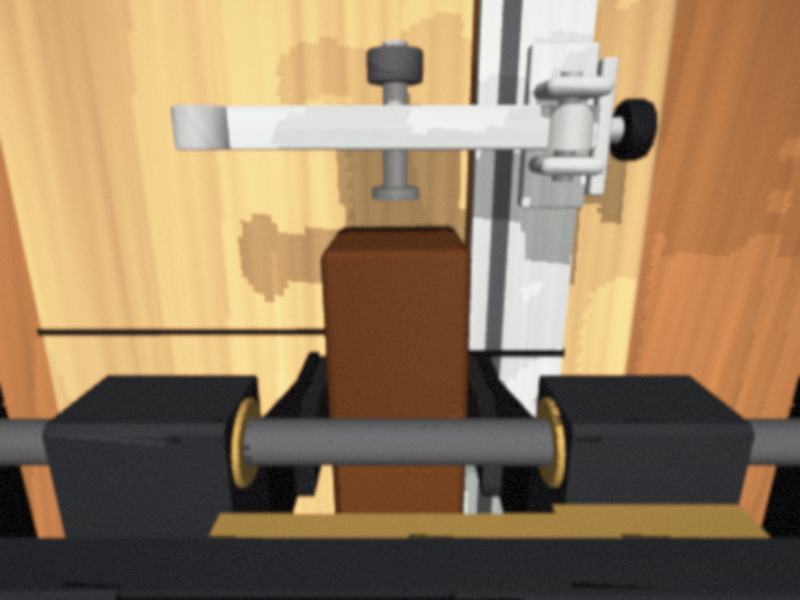

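The nose (395,193) is straight ahead of the block end (400,230). First I'll settle the block down and feel for the fence.

Request:
apply_moves:
  targets:
    - [[0, 0, -0.5], [0, 0, 0]]
    - [[0, 0, -0.5], [0, 0, 0]]
    - [[0.5, 0, -0.5], [0, 0, 0]]
    - [[1, 0, -0.5], [0, 0, 0]]
    - [[1, 0, -0.5], [0, 0, 0]]

```text
time_s: 14.25
tool_pos: [0.5278, -0.0148, 0.0541]
tool_rot: [-180.0, -0.0, 95.6]
force: [-0.7, 0.5, 0.8]
grip_width: 0.0442
```

Request:
apply_moves:
  targets:
    - [[0.5, 0, 0], [0, 0, 0]]
    - [[1, 0, 0], [0, 0, 0]]
    - [[1, 0, 0], [0, 0, 0]]

```text
time_s: 14.55
tool_pos: [0.529, -0.0148, 0.0541]
tool_rot: [-180.0, 0.0, 95.6]
force: [-2.9, 0.7, 1.3]
grip_width: 0.0441
```

```bash
python3 - <<'E'
from cell import env
from h import *
o=env.get_obs();print(o["tool_rot"],o["force"],o["wrist_torque"],o["grip_width"],"board",w2b(o["tool_pos"])*1e3)
E
```

```text
[-1.79995202e+02  1.39131308e-03  9.56102345e+01] [-2.90602646  0.68433151  1.28060787] [-0.08320472  0.75588985  0.01584919] 0.04410493197357063 board [[-21.97029887  32.00061797  29.12292174]]
```

Request:
apply_moves:
  targets:
    - [[0.5, 0, 0], [0, 0, 0]]
    - [[1, 0, 0], [0, 0, 0]]
    - [[1, 0, 0], [0, 0, 0]]

```text
time_s: 14.85
tool_pos: [0.5298, -0.0147, 0.0541]
tool_rot: [-180.0, -0.0, 95.6]
force: [-3.7, 0.4, 3.7]
grip_width: 0.0439
```

```bash
python3 - <<'E'
from cell import env
from h import *
o=env.get_obs();print(o["tool_rot"],o["force"],o["wrist_torque"],o["grip_width"],"board",w2b(o["tool_pos"])*1e3)
E
```

```text
[-1.79961396e+02 -8.64169866e-03  9.56148322e+01] [-3.70358485  0.42514945  3.71170447] [0.02720786 1.18034602 0.03805064] 0.04389502772305897 board [[-21.22653802  31.98666486  29.10823588]]
```

Request:
apply_moves:
  targets:
    - [[0.5, 0, 0], [0, 0, 0]]
    - [[1, 0, 0], [0, 0, 0]]
    - [[1.5, 0, 0], [0, 0, 0]]
    - [[1.5, 0, 0], [0, 0, 0]]

```text
time_s: 15.25
tool_pos: [0.5298, -0.0147, 0.0541]
tool_rot: [-179.8, -0.1, 95.6]
force: [-8.7, -0.1, 8.0]
grip_width: 0.0438
```

```bash
python3 - <<'E'
from cell import env
from h import *
o=env.get_obs();print(o["tool_rot"],o["force"],o["wrist_torque"],o["grip_width"],"board",w2b(o["tool_pos"])*1e3)
p=env.read_camera("wrist");im=p["image"][100:300,150:350,::-1]
cv2.imwrite("pics/w7.png",cv2.resize(im,(800,600)[:1]*1+(800,) if 0 else (600,600),interpolation=cv2.INTER_CUBIC))
E
```

```text
[-1.79785619e+02 -5.75436685e-02  9.56020089e+01] [-8.7074484  -0.06332701  8.02275123] [-0.01326355  2.11044686 -0.03499526] 0.043784737438358194 board [[-21.13631555  32.01872911  29.06137187]]
```

View pics/w7.png

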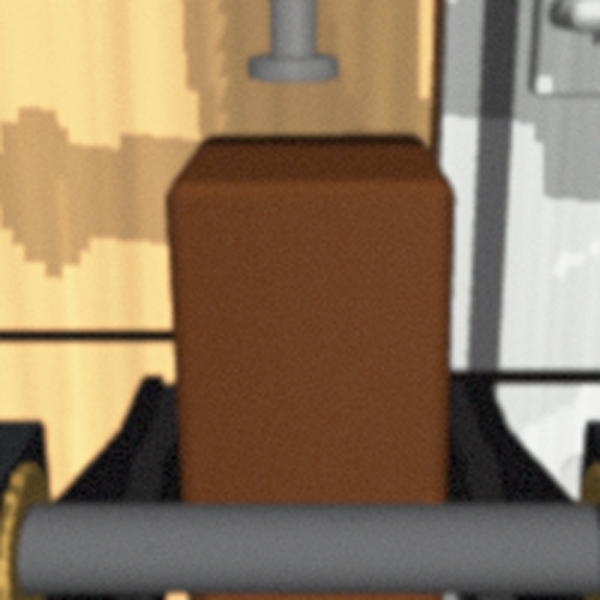

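The crop shows the block's lower front corner at about (422,140) and the fence base at about (433,140). I'll measure that gap numerically.

```bash
python3 - <<'E'
from cell import env
from h import *
o=env.get_obs();p=env.read_camera("wrist");C=cam(p,o);t=o["tool_pos"]
g=p["image"].astype(int)
for r in(90,110,130,140): print(r,[tuple(v) for v in g[r,286:306:1]])
for n,b in dict(bot=[.022,.0505,-.0295],top=[.022,.0505,.0205],botL=[-.022,.0505,-.0295]).items():
    print(n,proj(C,t+RB@(np.array(b)+[0,0,0])))
for r in(60,90,110,130): print(r,[ (c,np.round((RB.T@(unproj(C,[c,r],z)[0]-t))*1e3,1)[:2].tolist()) for c,z in((293,.025),(296,.025),(296,.047),(298,.047))])
E
```

```text
90 [(np.int64(222), np.int64(223), np.int64(221)), (np.int64(222), np.int64(223), np.int64(220)), (np.int64(222), np.int64(223), np.int64(220)), (np.int64(220), np.int64(223), np.int64(221)), (np.int64(220), np.int64(222), np.int64(219)), (np.int64(220), np.int64(222), np.int64(219)), (np.int64(222), np.int64(225), np.int64(221)), (np.int64(220), np.int64(222), np.int64(220)), (np.int64(222), np.int64(224), np.int64(221)), (np.int64(221), np.int64(222), np.int64(220)), (np.int64(222), np.int64(224), np.int64(220)), (np.int64(222), np.int64(224), np.int64(221)), (np.int64(221), np.int64(224), np.int64(220)), (np.int64(221), np.int64(223), np.int64(220)), (np.int64(222), np.int64(223), np.int64(222)), (np.int64(221), np.int64(223), np.int64(221)), (np.int64(221), np.int64(222), np.int64(221)), (np.int64(222), np.int64(225), np.int64(221)), (np.int64(222), np.int64(225), np.int64(221)), (np.int64(222), np.int64(225), np.int64(222))]
110 [(np.int64(168), np.int64(131), np.int64(89)), (np.int64(171), np.int64(134), np.int64(90)), (np.int64(175), np.int64(137), np.int64(92)), (np.int64(205
[... 2392 characters left out ...]
4(229)), (np.int64(228), np.int64(230), np.int64(228)), (np.int64(227), np.int64(228), np.int64(226)), (np.int64(222), np.int64(224), np.int64(222)), (np.int64(222), np.int64(224), np.int64(220)), (np.int64(222), np.int64(224), np.int64(221))]
bot [[291.93905562 143.02029964]]
top [[304.01285688 159.79202195]]
botL [[217.01537844 142.97763146]]
60 [(293, [21.0, 95.9]), (296, [22.7, 95.9]), (296, [20.2, 93.9]), (298, [21.1, 93.9])]
90 [(293, [21.6, 80.2]), (296, [23.2, 80.2]), (296, [20.7, 80.1]), (298, [21.6, 80.1])]
110 [(293, [21.9, 69.4]), (296, [23.6, 69.4]), (296, [21.0, 70.4]), (298, [22.0, 70.4])]
130 [(293, [22.3, 58.1]), (296, [24.1, 58.1]), (296, [21.4, 60.5]), (298, [22.4, 60.5])]
```

Fence face lies 22.0–22.6 mm from the tool axis and parallel, so the block is against it. I'll ease the press and creep to the nose.

Request:
apply_moves:
  targets:
    - [[-0.6, 0, 0], [0, 0, 0]]
    - [[-1.2, 0, 0], [0, 0, 0]]
    - [[-1.4, 2, 0], [0, 0, 0]]
    - [[-1.6, 4, 0], [0, 0, 0]]
    - [[-1.8, 6, 0], [0, 0, 0]]
    - [[-1.9, 7, 0], [0, 0, 0]]
    - [[-2.0, 8, 0], [0, 0, 0]]
    - [[-2.0, 8, 0], [0, 0, 0]]

```text
time_s: 16.15
tool_pos: [0.5298, -0.0101, 0.0543]
tool_rot: [180.0, 0.2, 95.5]
force: [-3.8, -6.6, 3.8]
grip_width: 0.0445
```

Request:
apply_moves:
  targets:
    - [[-0.05, 0.5, 0], [0, 0, 0]]
    - [[-0.1, 1, 0], [0, 0, 0]]
    - [[-0.15, 1.5, 0], [0, 0, 0]]
    - [[-0.2, 2, 0], [0, 0, 0]]
    - [[-0.2, 2, 0], [0, 0, 0]]

```text
time_s: 16.65
tool_pos: [0.5296, -0.0083, 0.0542]
tool_rot: [180.0, 0.2, 95.5]
force: [-4.1, -6.6, 4.0]
grip_width: 0.0441
```

```bash
python3 - <<'E'
from cell import env
from h import *
o=env.get_obs();print(o["tool_rot"],o["force"],o["wrist_torque"],"board",w2b(o["tool_pos"])*1e3)
E
```

```text
[179.97623181   0.24920642  95.50854702] [-4.13795331 -6.60144711  3.95580657] [-1.53133699  1.04604726  0.04750952] board [[-20.77041825  38.41213185  29.24717897]]
```

Request:
apply_moves:
  targets:
    - [[-0.4, -0.5, 0.2], [0, 0, 0]]
    - [[-0.8, -1, 0.4], [0, 0, 0]]
    - [[-0.8, -1, 0.4], [0, 0, 0]]
    - [[-0.8, 0, 0.4], [0, 0, 0]]
    - [[-0.9, 1, 0.4], [0, 0, 0]]
    - [[-0.9, 1, 0.4], [0, 0, 0]]

```text
time_s: 17.25
tool_pos: [0.5287, -0.0031, 0.0545]
tool_rot: [180.0, -0.0, 95.7]
force: [0.1, 0.3, -2.0]
grip_width: 0.044
```

```bash
python3 - <<'E'
from cell import env
from h import *
o=env.get_obs();print(o["tool_rot"],o["force"],o["wrist_torque"],"board",w2b(o["tool_pos"])*1e3)
E
```

```text
[ 1.79963804e+02 -1.26752273e-02  9.56654726e+01] [ 0.14415763  0.27975936 -1.97392273] [-0.10232013  0.03325868 -0.06627179] board [[-21.14209729  43.70722508  29.48463604]]
```

Request:
apply_moves:
  targets:
    - [[0, 0.5, -0.1], [0, 0, 0]]
    - [[-0.1, 1, -0.2], [0, 0, 0]]
    - [[-0.1, 1, -0.2], [0, 0, 0]]
    - [[-0.1, 1, -0.2], [0, 0, 0]]

```text
time_s: 17.65
tool_pos: [0.5284, -0.0028, 0.0543]
tool_rot: [180.0, 0.0, 95.6]
force: [-0.6, -2.0, -1.9]
grip_width: 0.0439
```

Request:
apply_moves:
  targets:
    - [[0, 0.5, 0], [0, 0, 0]]
    - [[-0.1, 1, 0], [0, 0, 0]]
    - [[-0.1, 1, 0], [0, 0, 0]]
    - [[-0.1, 1, 0], [0, 0, 0]]

```text
time_s: 18.05
tool_pos: [0.5284, -0.0026, 0.0544]
tool_rot: [180.0, 0.1, 95.6]
force: [0.4, -4.2, -2.4]
grip_width: 0.0441
```

Request:
apply_moves:
  targets:
    - [[0.3, 0.2, -0.2], [0, 0, 0]]
    - [[0.6, 0.4, -0.3], [0, 0, 0]]
    - [[0.9, 0.6, -0.3], [0, 0, 0]]
    - [[0.9, 0.6, -0.3], [0, 0, 0]]
    - [[0.9, 0.6, -0.3], [0, 0, 0]]

```text
time_s: 18.55
tool_pos: [0.5285, -0.0026, 0.0542]
tool_rot: [-179.9, 0.1, 95.6]
force: [-2.3, -4.0, 1.5]
grip_width: 0.0441
```

```bash
python3 - <<'E'
from cell import env
from h import *
o=env.get_obs();t=o["tool_pos"];print(o["tool_rot"],o["force"],o["wrist_torque"],"board",w2b(t)*1e3)
p=env.read_camera("wrist");cv2.imwrite("pics/w8.png",cv2.resize(p["image"][50:250,100:400,::-1],(800,533),interpolation=cv2.INTER_CUBIC))
E
```

```text
[-1.79912519e+02  7.31205323e-02  9.55797399e+01] [-2.29640003 -4.04377473  1.53993554] [-1.38892583  0.58009653  0.15749694] board [[-21.2814604   44.20110878  29.16555067]]
```

View pics/w8.png

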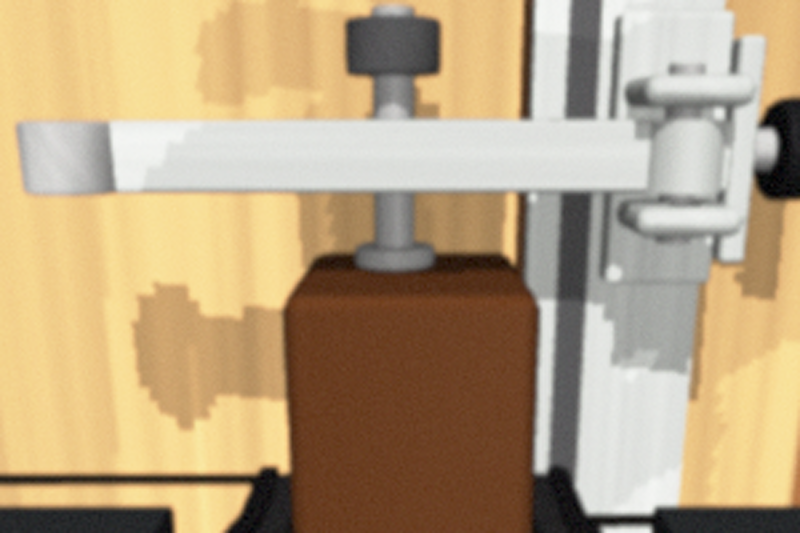

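The nose (395,258) bears on the block end, and the block is snug to the fence. One slightly firmer moment, then ease off and release.

Request:
apply_moves:
  targets:
    - [[0, 0.5, 0], [0, 0, 0]]
    - [[0, 0.8, 0], [0, 0, 0]]
    - [[0, 0.8, 0], [0, 0, 0]]
    - [[0, 0.8, 0], [0, 0, 0]]

```text
time_s: 19.0
tool_pos: [0.5285, -0.0026, 0.0542]
tool_rot: [-179.9, 0.1, 95.6]
force: [-2.1, -7.7, 3.2]
grip_width: 0.0434
```

Request:
apply_moves:
  targets:
    - [[0, -0.4, 0], [0, 0, 0]]
    - [[0, -0.8, 0], [0, 0, 0]]
    - [[0, -0.8, 0], [0, 0, 0]]

```text
time_s: 19.3
tool_pos: [0.5285, -0.0026, 0.0542]
tool_rot: [-179.9, 0.1, 95.6]
force: [-2.5, -5.7, 2.1]
grip_width: 0.0441
```

Request:
apply_moves:
  targets:
    - [[0, -0.4, 0], [0, 0, 0]]
    - [[0, -0.8, 0], [0, 0, 0]]
    - [[0, -0.8, 0], [0, 0, 0]]

```text
time_s: 19.6
tool_pos: [0.5285, -0.0026, 0.0541]
tool_rot: [-179.9, 0.0, 95.6]
force: [-2.5, -4.7, 3.6]
grip_width: 0.0437
```

Request:
apply_moves:
  targets:
    - [[0, 0, 0], [0, 0, 0]]
    - [[0, 0, 0], [0, 0, 0]]
    - [[0, 0, 0], [0, 0, 0]]
    - [[0, 0, 0], [0, 0, 0]]
    - [[0, 0, 0], [0, 0, 0]]
  hand: 62

```text
time_s: 20.1
tool_pos: [0.5292, -0.0015, 0.054]
tool_rot: [180.0, -0.0, 95.6]
force: [0.3, 0.5, -0.5]
grip_width: 0.0618
```

Request:
apply_moves:
  targets:
    - [[0, 0, 5], [0, 0, 0]]
    - [[0, 0, 15], [0, 0, 0]]
    - [[0, 0, 40], [0, 0, 0]]
    - [[0, 0, 80], [0, 0, 0]]
    - [[0, 0, 120], [0, 0, 0]]
    - [[-10, 0, 150], [0, 0, 0]]
    - [[-20, 0, 150], [0, 0, 0]]
    - [[-20, 0, 150], [0, 0, 0]]

```text
time_s: 20.9
tool_pos: [0.5086, -0.0019, 0.205]
tool_rot: [179.9, -0.1, 95.6]
force: [-0.0, -0.1, -0.8]
grip_width: 0.0621
```

```bash
python3 - <<'E'
from cell import env
from h import *
o=env.get_obs();p=env.read_camera("wrist");C=cam(p,o);print(o["tool_pos"],o["tool_rot"],o["qpos"])
cv2.imwrite("pics/w9.png",cv2.resize(p["image"][:,:,::-1],(800,600),interpolation=cv2.INTER_CUBIC))
r=max(env.regions_of(p,"block_mid"),key=lambda r:r["region"].sum())
x,i=fitblock(C,r["region"],[530,0,5.6]);print(x,i,w2b([x[0]/1e3,x[1]/1e3,.05])*1e3)
E
```

```text
[ 0.50864911 -0.00194787  0.2049866 ] [ 1.79902535e+02 -1.12463292e-01  9.56146672e+01] [-44.55057027   0.76469099  42.66247947 105.69978213  -0.6636022
  73.64895854   3.90985711]
[528.48709608  -3.67518818   5.43315696] 0.9412324077596044 [[-21.40733751  43.11959446  25.        ]]
```

View pics/w9.png

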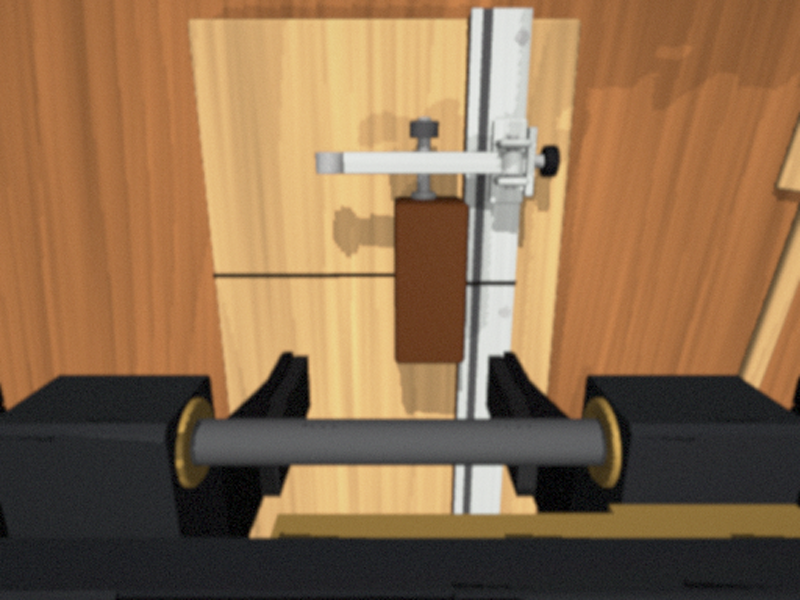

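Block is snug to the fence, with its end on the nose at (425,197). Going for the knob.

Request:
apply_moves:
  targets:
    - [[-6, 8, 0], [0, 0, -0.145]]
    - [[-12, 16, 0], [0, 0, -0.29]]
    - [[-18, 24, 0], [0, 0, -0.435]]
    - [[-24, 32, 0], [0, 0, -0.58]]
    - [[-30, 40, 0], [0, 0, -0.725]]
    - [[-36, 48, 0], [0, 0, -0.87]]
    - [[-42, 56, 0], [0, 0, -1.015]]
    - [[-47, 65, 0], [0, 0, -1.16]]
  hand: 40

```text
time_s: 21.8
tool_pos: [0.4613, 0.0631, 0.2026]
tool_rot: [180.0, 0.2, 28.8]
force: [-0.2, -0.1, 0.4]
grip_width: 0.0399
```

Request:
apply_moves:
  targets:
    - [[0, 0, -10], [0, 0, -0.14]]
    - [[0, 0, -20], [0, 0, -0.28]]
    - [[0, 0, -30], [0, 0, -0.411]]
    - [[0, 0, -60], [0, 0, -0.411]]
    - [[0, 0, -90], [0, 0, -0.411]]
    - [[0, 0, -90], [0, 0, -0.411]]

```text
time_s: 22.4
tool_pos: [0.4583, 0.0619, 0.1095]
tool_rot: [179.8, 0.5, 5.6]
force: [-0.3, 0.5, -0.8]
grip_width: 0.0398
```

Request:
apply_moves:
  targets:
    - [[0, 0, 0], [0, 0, 0]]
    - [[0, 0, 0], [0, 0, 0]]
    - [[0, 0, 0], [0, 0, 0]]

```text
time_s: 22.7
tool_pos: [0.4632, 0.0633, 0.1153]
tool_rot: [-180.0, -0.1, 5.6]
force: [-0.1, -0.3, -0.6]
grip_width: 0.0399
```

Request:
apply_moves:
  targets:
    - [[-1, 0, -25], [0, 0, -0.003]]
    - [[-2, 0, -50], [0, 0, -0.003]]
    - [[-2, 0, -65], [0, 0, -0.003]]
    - [[-2, 0, -73], [0, 0, -0.003]]
    - [[-2, 0, -73], [0, 0, -0.003]]
    - [[-2, 0, -73], [0, 0, -0.003]]

```text
time_s: 23.3
tool_pos: [0.461, 0.0633, 0.0419]
tool_rot: [-180.0, -0.1, 5.4]
force: [-0.0, 0.3, 0.2]
grip_width: 0.0398
```

Request:
apply_moves:
  targets:
    - [[0, 0, 0], [0, 0, 0]]
    - [[0, 0, 0], [0, 0, 0]]
    - [[0, 0, 0], [0, 0, 0]]
    - [[0, 0, 0], [0, 0, 0]]
    - [[0, 0, 0], [0, 0, 0]]
    - [[0, 0, 0], [0, 0, 0]]
  hand: 0
  squeeze: 10

```text
time_s: 23.9
tool_pos: [0.4602, 0.0631, 0.0411]
tool_rot: [180.0, -0.0, 5.4]
force: [0.3, -0.6, 0.6]
grip_width: 0.0119
```

Request:
apply_moves:
  targets:
    - [[0, 0, 5], [0, 0, 0]]
    - [[1, 0, 12], [0, 0, 0]]
    - [[3, 0.5, 24], [0, 0, 0]]
    - [[6, 1, 37], [0, 0, 0]]
    - [[12, 1.5, 48], [0, 0, 0]]
    - [[18, 2, 58], [0, 0, 0]]
    - [[25, 3, 68], [0, 0, 0]]
    - [[34, 4, 77], [0, 0, 0]]

```text
time_s: 24.7
tool_pos: [0.4931, 0.0665, 0.1189]
tool_rot: [180.0, 0.2, 5.4]
force: [-3.8, -2.0, -0.0]
grip_width: 0.0124
```

Request:
apply_moves:
  targets:
    - [[9, 1, 8], [0, 0, 0]]
    - [[20, 2, 15], [0, 0, 0]]
    - [[31, 3, 20], [0, 0, 0]]
    - [[43, 4, 24], [0, 0, 0]]
    - [[55, 5, 27], [0, 0, 0]]
    - [[67, 6, 28], [0, 0, 0]]
    - [[80, 8, 27], [0, 0, 0]]
    - [[92, 9, 25], [0, 0, 0]]

```text
time_s: 25.5
tool_pos: [0.5881, 0.0758, 0.1444]
tool_rot: [180.0, -0.1, 5.4]
force: [-2.5, -1.8, 2.6]
grip_width: 0.0123
```

Request:
apply_moves:
  targets:
    - [[6, 0.5, -2], [0, 0, 0]]
    - [[12, 1, -3], [0, 0, 0]]
    - [[15, 1, -4], [0, 0, 0]]
    - [[15, 1, -4], [0, 0, 0]]

```text
time_s: 25.9
tool_pos: [0.6013, 0.0771, 0.14]
tool_rot: [-180.0, 0.0, 5.4]
force: [-5.3, -0.3, 8.4]
grip_width: 0.012
```

At the upper stop: same position as at the first pinch, with force rising. Releasing, lifting clear and checking.

Request:
apply_moves:
  targets:
    - [[0, 0, 0], [0, 0, 0]]
    - [[0, 0, 0], [0, 0, 0]]
    - [[0, 0, 0], [0, 0, 0]]
    - [[0, 0, 0], [0, 0, 0]]
    - [[0, 0, 30], [0, 0, 0]]
    - [[0, 0, 70], [0, 0, 0]]
    - [[0, 0, 110], [0, 0, 0]]
    - [[0, 0, 150], [0, 0, 0]]
  hand: 40

```text
time_s: 26.7
tool_pos: [0.601, 0.0771, 0.2905]
tool_rot: [-180.0, -0.0, 5.4]
force: [0.4, -1.1, 1.0]
grip_width: 0.0397
```

Request:
apply_moves:
  targets:
    - [[-40, -20, 0], [0, 0, 0]]
    - [[-80, -40, 0], [0, 0, 0]]
    - [[-120, -55, 5], [0, 0, 0]]
    - [[-130, -55, 10], [0, 0, 0]]
    - [[-130, -55, 10], [0, 0, 0]]
    - [[-130, -55, 10], [0, 0, 0]]

```text
time_s: 27.3
tool_pos: [0.472, 0.0229, 0.2993]
tool_rot: [-180.0, -0.1, 5.5]
force: [0.4, 0.2, 0.1]
grip_width: 0.0403
```

```bash
python3 - <<'E'
from cell import env
from h import *
o=env.get_obs();p=env.read_camera("wrist");C=cam(p,o);print(o["time_s"],o["tool_pos"],o["force"])
im=cv2.resize(p["image"][:,:,::-1],(800,600),interpolation=cv2.INTER_CUBIC);cv2.imwrite("pics/w10.png",im)
r=max(env.regions_of(p,"block_mid"),key=lambda r:r["region"].sum())
x,i=fitblock(C,r["region"],[528,-3,5.5]);print(x,i,w2b([x[0]/1e3,x[1]/1e3,.05])*1e3)
for b in([.024-.105*np.cos(1.9),.1165,.036+.105*np.sin(1.9)],[.024,.1165,.036],[-.022,.094,.05],[0,.04,.022]): print((proj(C,b2w(b))*800/512).round(1))
E
```

```text
27.3 [0.47203533 0.02292974 0.29926715] [0.42214915 0.22906325 0.11211965]
[527.69964523  -3.48245233   5.42527789] 0.9443647834815028 [[-22.17222245  43.3882522   25.        ]]
[[319.8  40.1]]
[[341.6 117. ]]
[[372.  181.7]]
[[442.4 150.3]]
```

View pics/w10.png

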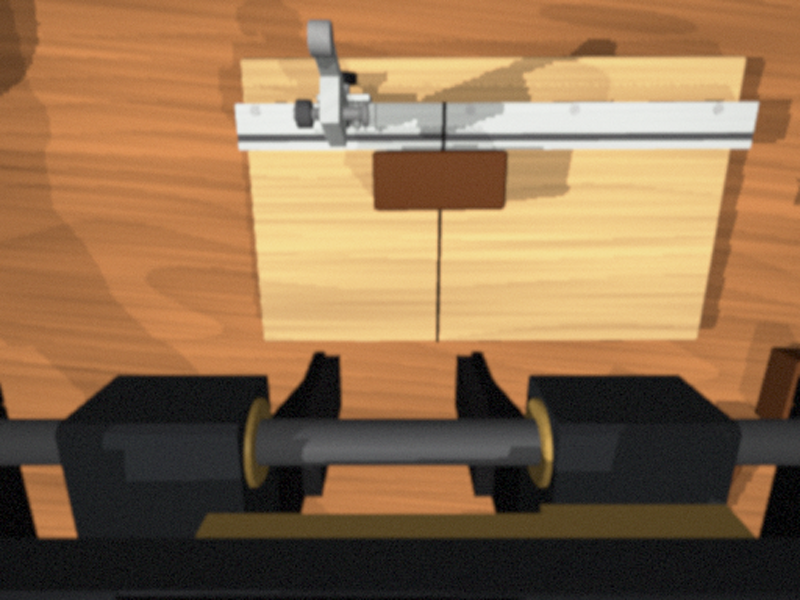

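The stop is right up and the saddle unmoved: knob (320,35) and head (303,113), exactly as at first. One numeric check of the block-to-fence gap, since the camera is almost straight above it.

```bash
python3 - <<'E'
from cell import env
from h import *
o=env.get_obs();p=env.read_camera("wrist");C=cam(p,o);g=p["image"].astype(int)
for c in(246,262,275,300,318,335): print(c,[tuple(map(int,v)) for v in g[90:103,c]])
for r in(94,95,96,97,98): print(r,[(c,z,np.round(w2b(unproj(C,[c,r],z))[0][0]*1e3,1)) for c in(246,318) for z in(.025,.047,.075)])
E
```

```text
246 [(171, 171, 169), (201, 205, 201), (217, 219, 215), (217, 218, 214), (209, 208, 202), (173, 170, 163), (127, 113, 101), (101, 66, 42), (104, 60, 32), (114, 64, 35), (114, 65, 33), (118, 69, 39), (116, 70, 41)]
262 [(171, 172, 167), (205, 204, 202), (207, 210, 206), (190, 192, 187), (156, 156, 151), (124, 118, 108), (94, 72, 60), (93, 53, 26), (107, 64, 36), (118, 70, 41), (116, 68, 37), (116, 65, 34), (118, 70, 43)]
275 [(177, 179, 176), (199, 201, 199), (187, 189, 185), (164, 166, 161), (144, 143, 137), (124, 116, 109), (98, 76, 61), (97, 58, 29), (112, 64, 33), (115, 68, 38), (115, 66, 37), (115, 68, 36), (116, 70, 37)]
300 [(175, 177, 172), (197, 201, 196), (186, 187, 183), (156, 159, 154), (137, 137, 133), (105, 102, 95), (91, 68, 55), (100, 58, 33), (109, 63, 35), (115, 70, 39), (118, 70, 43), (116, 70, 36), (118, 70, 40)]
318 [(201, 200, 197), (227, 228, 224), (227, 229, 225), (212, 215, 209), (172, 171, 161), (134, 124, 111), (103, 75, 58), (101, 60, 32), (109, 66, 35), (109, 64, 31), (113, 66, 32), (114, 68, 38), (113, 67, 34)]
335 [(208, 210, 205), (225, 227, 224), (213,
[... 446 characters left out ...]
5, np.float64(1.2)), (318, 0.025, np.float64(0.6)), (318, 0.047, np.float64(0.8)), (318, 0.075, np.float64(1.0))]
96 [(246, 0.025, np.float64(-0.4)), (246, 0.047, np.float64(-0.2)), (246, 0.075, np.float64(0.1)), (318, 0.025, np.float64(-0.6)), (318, 0.047, np.float64(-0.4)), (318, 0.075, np.float64(-0.1))]
97 [(246, 0.025, np.float64(-1.7)), (246, 0.047, np.float64(-1.4)), (246, 0.075, np.float64(-1.0)), (318, 0.025, np.float64(-1.9)), (318, 0.047, np.float64(-1.6)), (318, 0.075, np.float64(-1.2))]
98 [(246, 0.025, np.float64(-2.9)), (246, 0.047, np.float64(-2.5)), (246, 0.075, np.float64(-2.1)), (318, 0.025, np.float64(-3.1)), (318, 0.047, np.float64(-2.7)), (318, 0.075, np.float64(-2.3))]
```

```bash
python3 -c "
from cell import env
print(env.sign_off())"
```

```text
the job is handed in; nothing more can be done
None
```

The block is set up for its cut and the job is handed in, at about 27 s of the 72 s allowed.

**What I did:**
1. I pinched the knob and swung the stop fully down, until it seated on the fence.
2. I gripped the mid-sized block, turned it parallel to the fence and slid it along until its end met the screw nose. It bore there for about 1.5 s, mostly at around 4 N and briefly at 7.7 N. The saddle slips at about 20 N.
3. I eased off a little and opened the fingers. Then I flipped the stop up to its upper rest and lifted the arm clear.

**Last checks:**
- **Stop and saddle:** the stop appears fully up, and in the last picture the knob and screw head are where they were in the first, so the saddle has not shifted.
- **Block along the fence:** the fitted position was 43.1 mm before the flip and 43.4 mm after, so it stayed where it was gauged, within measuring error.
- **Snug to the fence:** the block is parallel to it, and no board shows between the two. The fitted distance from the fence differs by about 0.8 mm before and after. That is about the limit of what the camera can resolve, so a gap under 1 mm cannot be ruled out.
- **Disagreement while feeling for the fence:** my first press met resistance about 4 mm early. I took it for friction from pressing the block down. A later, firmer press and a measurement in the picture agreed on where the fence is.

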